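Shut the feeder's seed gate and knock its locking pin home

ROBOT

A 6-joint arm with a two-finger parallel gripper is mounted at the origin on the work surface. World frame = base frame: x ahead of the robot, y to its left, z up, the work surface at z = 0. Lengths are in m, angles in rad, forces in N, time in s.
With the tool pointing down it reaches from about 0.325 to 0.775 m from the base axis. Payload 5.5 kg.
Tool frame: the origin (TCP) lies between the finger pads; the fingertips stand 8 mm ahead of it and the grasp point (between the pads) lies 11 mm behind it (tcp_to_tips is the distance from the TCP to the fingertips, in m); z points along the fingers, y is the line along which they close (so a half turn about z gives the same grasp; the last joint's range is limited). The gripper opens to 88 mm and grips with 3 to 60 N. Pads are 20 mm wide; open, the fingers measure 115 mm over their backs; the gripper's body (75 mm by 178 mm) begins 61 mm behind the grasp point.
Start: joints at [-1.376, 0.091, 1.231, -0, 1.82, -0.057], TCP at [0.149, -0.581, 0.231] pointing down, gripper open.
Joint ranges: [-2.87, 2.87], [-0.86, 2.18], [0.17, 2.46], [-1.51, 4.65], [0.06, 2.69], [-2.65, 2.65]. Speed limits (rad/s): [2.57, 2.57, 3.01, 3.14, 3.14, 3.14].

INTERFACE

Orientations are given as a unit quaternion [w, x, y, z].
In Python, from bench import * gives the robot as it stands. Calls block until the motion is done:
- move_to(position, orientation): joint-space move of the TCP to a pose.
- move_l(position, speed=0.15, orientation=None): straight line of the TCP; orientation=None keeps the orientation; speed is the mean speed in m/s.
- movej(angles): joint-space move.
- gripper_open() and close(): open the fingers fully, or close them until they stop; the grip force is fixed at half the most.
- hold(seconds).
- inverse_kinematics(position, orientation): joint angles nearest the present ones, or None.
- state(): the state.
- get_image(name): name is "side" or "top" or "wrist"; returns a dict with "frame" (384x512x3 uint8, blue, green, red), "depth" (384x512 float32, m along the optical axis (not along the pixel's ray), 0 where there is no reading), "camera_matrix" (3x3 intrinsics, pixels), "view" (4x4, takes a point from world to camera coordinates). Camera axes: x right, y up, looking along -z (the intrinsics and any distortion apply to the point x, -y, -z); pixel columns grow to the right and rows downward; lengths in m; the calibration is good to about 2 mm. A picture is of the moment at which its call begins.
A pose or a line that the arm cannot do raises IKError and nothing moves.
- job_done(): hands the job in; it is judged then, once.
The state is a dict: "time": time; "joint_pos": joint angles; "dq": joint speeds; "joint_torque": joint torques, N m; "ee_pos": TCP position; "ee_rot": TCP orientation; "ft_force": force on the tool from outside, world axes, zero at the start; "moment": the same for the moment, N m; "finger_gap": finger opening in m; "finger_force": force on a finger pad.
Only numpy, scipy, OpenCV 4.12 (cv2) and the standard library are available. Lean on these libraries where they do the work, as an engineer would, in place of code of your own. Each camera call takes 0.05 s, during which the arm holds its last target. There are 200 camera calls.

TASK

Close up the green bird feeder base for storage: slide the yellow seed gate all the way to its closed end stop (the left one, seen from the robot), and only then strike the red-headed locking pin down with the head of the mallet, in brisk blows rather than a slow push, until the pin's red head sits on the green hub. Do not touch the pin with the gripper. Finally stand the mallet on its striking face on the black mat again, and leave the tube, cap and hanger hook where they are.

Things in the scene. Friction and masses are not known exactly. Their poses are not given: they have to be found in the camera images.
- feeder: green plastic bird feeder base: round dish 230 mm across on a round plywood board 244 mm across, 10 mm thick, fixed to the counter. Origin under the board's centre, z up. Heights above the counter: dish floor 20 mm, dish rim 34 mm, flat top of the round central hub 70 mm (hub 84 mm across at its foot, 76 mm at its top; the pin is on its axis). Two thin perches on the hub's +x side, 40 mm high.
- hub_top (a point): centre of the flat top of the green hub (height 70 mm in the feeder's frame), on the pin's axis; does not move with the pin
- pin (a joint): how far the locking pin is driven down, m: 0 = up, 0.020 = home, its red head resting on the hub (a hard stop). Starts at 0 to 0.004. Sprung but held by friction: it takes about 6 to 9 N (some 2 N more at 0.15 m/s) to move down and stays where it is left; it cannot be raised again.
- pin_top (a point): centre of the top of the pin's flat red head (28 mm across, 6 mm thick, on a steel shaft 18 mm thick); 26 mm above the hub top when joint pin is 0, 6 mm above it when home
- gate (a joint): how far the seed gate is slid, m: 0 = open, 0.070 = closed, its end stop; it slides towards +y of the feeder. Starts at 0 to 0.030. About 3 N of friction; stays where left. Its black track, 34 mm wide, runs along the feeder's y at x = -75 mm, top 30 mm above the counter, with end blocks 36 mm above the counter whose inner faces are at y = +-54 mm.
- gate_grip (a point): point in the upright yellow gate grip, a block 30 mm along the feeder's x and 16 mm along its y (sliding direction). The point is 58 mm above the counter, at x = -75 mm, y = -35 mm + joint gate in the feeder's frame; the block's flat top is 12 mm above it, and 22 mm below it begins a flange 36 mm long. Pinch it from above across its 16 mm, or push it.
- mallet: mallet: upright round orange head, 52 mm across, 64 mm tall, standing on its flat striking face, and a level wooden handle. Origin in the centre of the striking (lower) face, z up the head; the handle runs towards -x to x = -150 mm, 22 mm wide (y), 26 mm high, centre line 32 mm above the origin. 0.2 to 0.4 kg, nearly all in the head, so it stands by itself.
- mallet_grip (a point): point on the handle's centre line, 55 mm from the head's axis (29 mm from the head's side) and 32 mm above the striking face: a good place to grip, from above and across the handle
- mallet_face (a point): centre of the mallet's striking face (same point as its origin)
- mat: black rubber mat, 260 x 170 x 4 mm (x, y, z), fixed on the counter; origin under its centre. The mallet starts on it, its head 15 to 55 mm to +x of its middle.
- tray: bystander: grey open tray 200 x 170 x 22 mm, fixed; holds the cap and the hanger hook; origin under its centre. Tray and mat may change sides.
- cap: bystander: loose aluminium screw cap, 80 mm across, 32 mm high, lying in the tray; origin under its centre
- hanger: bystander: loose steel hanger hook about 120 mm long, 8 mm thick, lying in the tray
- tube: bystander: clear acrylic feeder tube, 70 mm across, 150 mm tall, standing loose on the counter beyond the feeder base on the +y side; origin under its centre
Things that resemble listed ones, but are neither listed nor needed, are in the scene too. Leave any pink look-alike of the feeder alone.

How it is judged:
On the way, in this order (a step that is already met when the one before it is completed fails the run):
1. the seed gate is slid to within 4 mm of its closed end stop while the pin is still up (value of joint gate above 0.066 m and value of joint pin below 0.008 m), for 0.2 s.
2. the pin goes down at more than 0.04 m/s under the head of the mallet (a blow, not a slow push) (velocity of joint pin above 0.04 m/s and value of joint pin below 0.0165 m and contact force between mallet and pin above 1 N and horizontal distance between mallet_face and pin_top below 0.035 m and angle between mallet's own z axis and vertical below 0.4 rad).
3. the pin is home (within 2.5 mm) and the gate is still closed (value of joint pin above 0.0175 m and value of joint gate above 0.065 m), for 0.2 s.
At the end, for the whole second after the job is handed in: The pin is driven down to within 2.5 mm of home, the gate is within 5 mm of its closed end stop, and the mallet stands upright (within 0.12 rad) and at rest on its striking face, with the centre of that face over the black mat (all of step 3 and x of mallet in the frame of mat between -0.13 and 0.13 m and y of mallet in the frame of mat between -0.085 and 0.085 m and z of mallet in the frame of mat between 0 and 0.01 m and angle between mallet's own z axis and vertical below 0.12 rad and height (world z) of mallet_grip above 0.02 m and linear speed of mallet below 0.03 m/s); the robot touches nothing.
It fails at once if the pin is driven down more than 8 mm before the gate is closed (value of joint pin above 0.008 m and value of joint gate below 0.062 m).
It fails at once if the gripper or arm touches the pin (contact force between any of the fingers, the arm and pin above 1 N).
It fails at once if the tube, cap or hanger hook is moved more than 25 mm, or the tube is tipped (distance of any of tube, cap, hanger from where it was at the start of the episode above 0.025 m or angle between tube's own z axis and vertical above 0.3 rad).
It also fails if it takes over 51 s, if anything falls off the work surface, if the arm or the gripper's body presses on something with over 40 N, if the wrist force passes 120 N, or if a joint passes its speed limit or range.

## Working session

There is one attempt and no reset: what is moved stays moved. The work goes in short steps, each a Python script; the robot and the scene stay as the last script left them, time stands still between calls to the robot, and variables do not carry over. Pictures are saved under pics/ and viewed, at most 10 in all, crops included, and the job is handed in when it is done.

```bash
mkdir -p pics; cat > h.py <<'E'
from bench import *
import numpy as np, cv2
def shot(n): return get_image(n)
def ray(im,u,v):
    K=im["camera_matrix"];T=np.array(im["view"]);d=np.linalg.inv(K)@np.array([u,v,1.]);d=np.array([d[0],-d[1],-d[2]])
    R=T[:3,:3];return -R.T@T[:3,3],R.T@d
def onz(im,u,v,z):
    o,d=ray(im,u,v);return o+d*(z-o[2])/d[2]
def cloud(im):
    v,u=np.indices(im["depth"].shape);K=im["camera_matrix"];D=im["depth"]
    x=(u-K[0,2])/K[0,0]*D;y=(v-K[1,2])/K[1,1]*D
    P=np.stack([x,-y,-D],-1);T=np.array(im["view"]);return (P-T[:3,3])@T[:3,:3]
E
python3 - <<'E'
from h import *
import pickle
a=shot("top");b=shot("side");pickle.dump((a,b),open("a.pkl","wb"))
cv2.imwrite("pics/top.png",cv2.resize(a["frame"],(800,600)));cv2.imwrite("pics/side.png",cv2.resize(b["frame"],(800,600)))
print(state());print(a["camera_matrix"],a["view"])
E
```

```text
{'time': 0.1, 'joint_pos': array([-1.37567213e+00,  9.17704329e-02,  1.23173065e+00, -1.33518538e-06,
        1.81979485e+00, -5.67023938e-02]), 'dq': array([-0.00029094, -0.00365579, -0.00274344,  0.00036064, -0.00155454,
       -0.00067592]), 'joint_torque': array([ 1.76938756e-03, -4.47856736e+01, -4.07569814e+01,  6.99325791e-02,
        2.85000529e-02, -1.14854652e-04]), 'ee_pos': array([ 0.14945338, -0.58083798,  0.22964746]), 'ee_rot': array([-8.49554318e-04,  9.92083050e-01,  1.25580642e-01, -5.95411810e-05]), 'ft_force': array([ 0.22586817, -0.33750535, -0.6098482 ]), 'moment': array([-0.0042607 , -0.02171051,  0.01939339]), 'finger_force': 0.0, 'finger_gap': 0.08784918211675201}
[[438.69748424   0.         255.84837648]
 [  0.         438.69748424 196.71719851]
 [  0.           0.           1.        ]] [[-0.01447172 -0.99980662 -0.01331481  0.02752043]
 [ 0.99203027 -0.01602353  0.12497678 -0.5874409 ]
 [-0.12516596 -0.01140006  0.99207032 -1.29324037]
 [ 0.          0.          0.          1.        ]]
```

View pics/top.png

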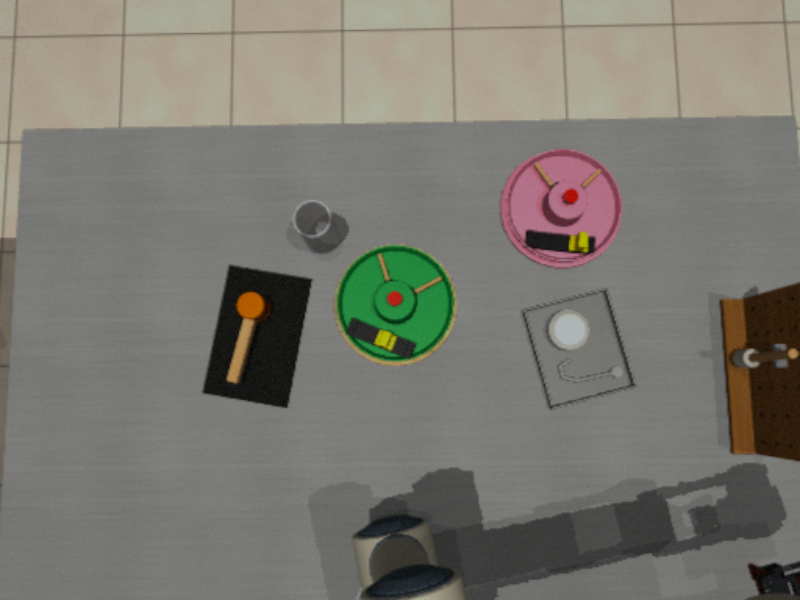

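View pics/side.png

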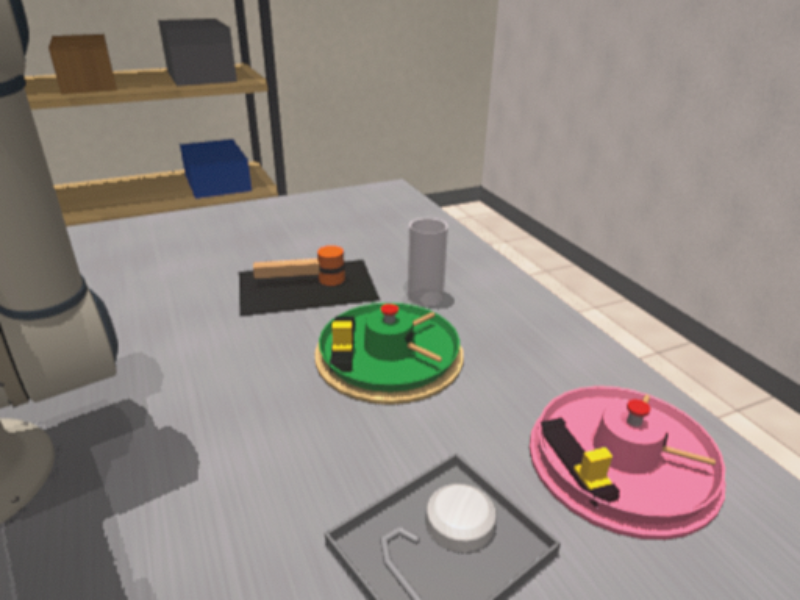

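Top view (800x600): the green feeder is at (395,305), its pin at (395,298) and the yellow grip at (386,340). The mallet head is at (252,305) with its handle end at (234,380), on the mat. The tube is at (313,220). 

Possible mix-ups:
- **Feeder:** pink look-alike at (562,208), with its own red pin at (570,197) and yellow gate at (580,242).
- **Mallet:** a hammer-like tool hanging on the board at (770,355).

I choose the green feeder and the orange mallet on the black mat.

```bash
python3 - <<'E'
from h import *
import pickle
a,b=pickle.load(open("a.pkl","rb"))
f=a["frame"];hsv=cv2.cvtColor(f,cv2.COLOR_BGR2HSV);H,S,V=[hsv[...,i].astype(int) for i in range(3)];P=cloud(a)
win=np.zeros(H.shape,bool);win[145:245,205:300]=1
mw=np.zeros(H.shape,bool);mw[160:270,120:207]=1
def rep(n,m,z):
    m=cv2.morphologyEx(m.astype(np.uint8),cv2.MORPH_OPEN,np.ones((2,2)))
    k,l,st,c=cv2.connectedComponentsWithStats(m);i=1+np.argmax(st[1:,4]);v,u=np.where(l==i)
    pts=np.array([onz(a,x,y,z)[:2] for x,y in zip(u,v)])
    r=cv2.minAreaRect(pts.astype(np.float32)*1000)
    print(n,st[i,4],c[i],"mean",pts.mean(0).round(4),"rect",np.round(r[0],1),np.round(r[1],1),round(r[2],1),"depthz",np.percentile(P[v,u,2],[5,50,95]).round(3))
    return u,v,pts
rep("pinred",win&((H<8)|(H>172))&(S>150)&(V>80),.094)
rep("yellow",win&(H>22)&(H<35)&(S>150)&(V>120),.07)
rep("yellowall",win&(H>22)&(H<35)&(S>150),.05)
u,v,p=rep("track",win&(V<50),.032)
rep("green",win&(H>45)&(H<80)&(S>120),.034)
rep("orangehead",mw&(H>=5)&(H<14)&(S>190)&(V>120),.068)
rep("wood",mw&(H>=8)&(H<25)&(S>50)&(S<=185)&(V>100),.049)
rep("mat",mw&(V<60),.004)
for n,m in [("side pin",0)]:
  pass
for x,y in [(161,195),(153,225),(247,217),(252,191),(236,212)]: print((x,y),hsv[y,x],P[y,x].round(4))
cv2.imwrite("pics/crop.png",cv2.resize(f[145:270,120:300],(792,550),interpolation=cv2.INTER_NEAREST))
E
```

```text
pinred 61 [253.18032787 191.62295082] mean [0.5957 0.0254] rect [596.   25.9] [23.3 20.5] 89.1 depthz [0.069 0.093 0.097]
yellow 107 [247.10280374 218.        ] mean [0.521  0.0448] rect [521.5  43.8] [34.4 29.7] 66.0 depthz [0.031 0.05  0.073]
yellowall 135 [247.2        218.14074074] mean [0.5221 0.0451] rect [522.4  44.6] [37.7 32.7] 67.4 depthz [0.027 0.039 0.073]
track 185 [232.59459459 212.77297297] mean [0.5405 0.0898] rect [541.4  90. ] [55.8 32.6] 70.7 depthz [0.025 0.032 0.039]
green 3437 [255.40791388 190.21443119] mean [0.6084 0.0197] rect [607.8  21.3] [225.9 200.1] 69.2 depthz [0.016 0.022 0.072]Traceback (most recent call last):
  File "<stdin>", line 19, in <module>
  File "<stdin>", line 9, in rep
    return _wrapfunc(a, 'argmax', axis=axis, out=out, **kwds)
    return bound(*args, **kwds)
ValueError: attempt to get argmax of an empty sequence
```

```bash
python3 - <<'E'
from h import *
import pickle
a,b=pickle.load(open("a.pkl","rb"))
f=a["frame"];hsv=cv2.cvtColor(f,cv2.COLOR_BGR2HSV);P=cloud(a)
for x,y in [(161,195),(158,190),(153,225),(155,215),(170,230),(247,217),(252,191),(236,212)]: print((x,y),hsv[y,x],P[y,x].round(4))
for n,box,zlo,zhi in [("head",(160,260,120,207),.055,.09),("handle",(160,260,120,207),.035,.055),("hub",(145,245,205,300),.06,.08),("pin",(145,245,205,300),.085,.11),("grip",(200,245,205,300),.06,.08)]:
    r0,r1,c0,c1=box;Q=P[r0:r1,c0:c1].reshape(-1,3);Q=Q[(Q[:,2]>zlo)&(Q[:,2]<zhi)]
    r=cv2.minAreaRect((Q[:,:2]*1000).astype(np.float32));print(n,len(Q),Q.mean(0).round(4),np.median(Q[:,2]).round(4),r)
cv2.imwrite("pics/crop.png",cv2.resize(f[145:270,120:300],(792,550),interpolation=cv2.INTER_NEAREST))
E
```

```text
(161, 195) [ 15 255 178] [0.5933 0.2994 0.0704]
(158, 190) [ 15 255 181] [0.6084 0.3084 0.0705]
(153, 225) [ 18 132 176] [0.5059 0.3265 0.0513]
(155, 215) [ 20 127 179] [0.5361 0.3219 0.0474]
(170, 230) [ 52 112  25] [0.4926 0.2848 0.0068]
(247, 217) [ 32 206 186] [0.5238 0.045  0.0717]
(252, 191) [  2 232 179] [0.5971 0.0287 0.0973]
(236, 212) [ 0  0 42] [0.5429 0.0795 0.0303]
head 257 [0.5902 0.3042 0.0682] 0.0686 ((534.1265258789062, 310.48876953125), (51.841732025146484, 169.4217987060547), 83.9940414428711)
handle 364 [0.5172 0.3218 0.0484] 0.0493 ((588.2283935546875, 278.7845153808594), (53.430503845214844, 305.12591552734375), 58.47834396362305)
hub 544 [0.5964 0.0367 0.0703] 0.0704 ((625.3360595703125, 96.4578628540039), (219.16757202148438, 122.44820404052734), 50.31320571899414)
pin 100 [0.6323 0.0637 0.0949] 0.0941 ((655.0196533203125, 89.95465087890625), (188.37689208984375, 37.640769958496094), 43.964168548583984)
grip 133 [0.5508 0.0383 0.0701] 0.0705 ((543.2647705078125, 30.435476303100586), (59.48622131347656, 63.432891845703125), 88.92488861083984)
```

View pics/crop.png

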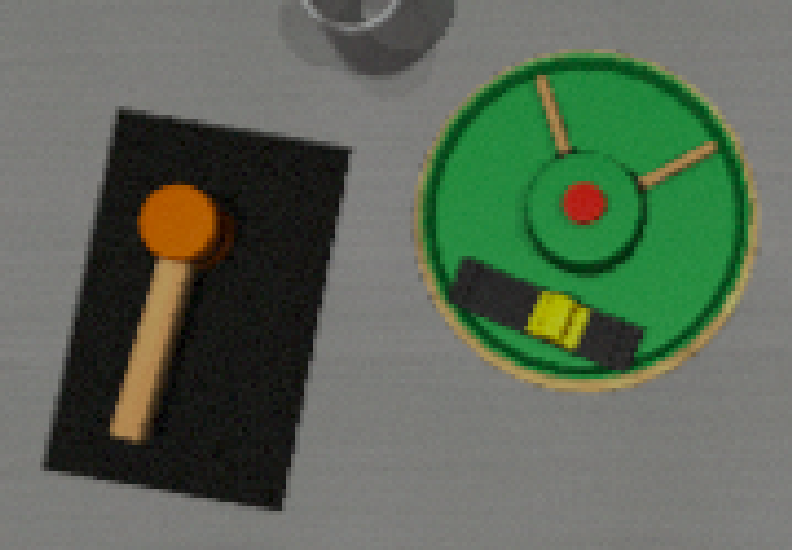

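```bash
cat >> h.py <<'E'
def q(psi): return [0.,np.cos(psi/2),np.sin(psi/2),0.]
E
python3 - <<'E'
from h import *
import pickle
a,b=pickle.load(open("a.pkl","rb"))
f=a["frame"];hsv=cv2.cvtColor(f,cv2.COLOR_BGR2HSV)
def comp(lo,hi,box):
    m=cv2.inRange(hsv,lo,hi);w=np.zeros_like(m);w[box[0]:box[1],box[2]:box[3]]=255;m&=w
    k,l,st,c=cv2.connectedComponentsWithStats(m);i=1+np.argmax(st[1:,4]);v,u=np.where(l==i);return u,v
def pr(u,v,z): return np.array([onz(a,x,y,z)[:2] for x,y in zip(u,v)])
def ang(p):
    d=p-p.mean(0);w=np.linalg.svd(d,full_matrices=False)[2][0];return w,np.degrees(np.arctan2(w[1],w[0]))
M=(160,270,120,207);F=(145,245,205,300)
h=pr(*comp((12,200,90),(16,255,255),M),.068);r=cv2.minEnclosingCircle((h*1000).astype(np.float32));print("head",h.mean(0),r)
w=pr(*comp((16,90,110),(23,175,255),M),.049);print("handle",w.mean(0),ang(w)[1],"by head-centroid",np.degrees(np.arctan2(*(h.mean(0)-w.mean(0))[::-1])))
C=lambda L,z:np.array([onz(a,120+x/4.4-.5,145+y/4.4-.5,z)[:2] for x,y in L])
m=C([(118,108),(350,148),(282,510),(44,468)],.004);print("mat",m.mean(0),np.degrees(np.arctan2(*(m[0]+m[1]-m[2]-m[3])[::-1])))
t=C([(463,257),(645,325),(632,370),(448,302)],.034);y=t[0]+t[3]-t[1]-t[2];print("track",t.mean(0),"feeder yaw",np.degrees(np.arctan2(y[1],y[0]))-90,np.linalg.norm(y)/2)
p=pr(*comp((0,200,90),(8,255,255),F),.095);print("pin",p.mean(0))
u,v=comp((35,80,20),(80,255,255),F)
g=pr(u,v,.034);print("dish",cv2.minEnclosingCircle((g*1000).astype(np.float32)))
print("grip px top", C([(550,310)],.07))
print("tube rim",onz(a,313*.64,220*.64,.15))
yw=np.radians(-20)
pos=[.52,.045,.25]
for n,x in [("k",pos),("k2",[.52,.045,.049])]:
    print(inverse_kinematics(x,q(yw)))
move_to(pos,q(yw))
i=shot("wrist");pickle.dump(i,open("w.pkl","wb"));cv2.imwrite("pics/w1.png",i["frame"]);print(state()["ee_pos"],state()["time"])
E
```

```text
head [0.59360649 0.30346704] ((592.4998168945312, 303.7300109863281), 26.83819580078125)
handle [0.50938331 0.32632848] 165.1075580161521 by head-centroid -15.186386312115058
mat [0.54209997 0.30252545] -10.515149741441071
track [0.53085318 0.05594655] feeder yaw -21.28174562812886 0.13446113754595887
pin [0.59846521 0.02824606]
dish ((599.6021118164062, 29.06414222717285), 114.99423217773438)
grip px top [[0.53009737 0.05231645]]
tube rim [0.73515326 0.17166902 0.15      ]
[ 2.11360907e-02 -1.14010899e-01  1.39993546e+00 -4.44089210e-16
  1.85566809e+00  1.94099827e+00]
[ 2.11360907e-02 -7.75592113e-02  1.72310094e+00 -4.44089210e-16
  1.49605093e+00  1.94099827e+00]
[0.52010724 0.04436056 0.24994258] 2.725
```

View pics/w1.png

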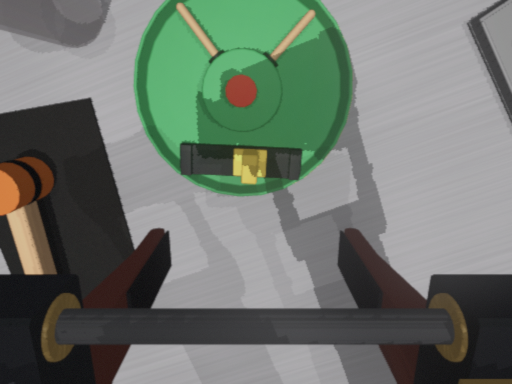

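The wrist view shows the red pin at (241,91), the black track from (182,160) to (300,163) and the yellow grip at (250,165). The green feeder is confirmed as the right one. Next I measure the grip from depth.

```bash
python3 - <<'E'
from h import *
import pickle
i=pickle.load(open("w.pkl","rb"));P=cloud(i);hsv=cv2.cvtColor(i["frame"],cv2.COLOR_BGR2HSV)
m=cv2.inRange(hsv,(20,100,60),(35,255,255))>0;m[:130]=0;m[190:]=0
Q=P[m];print(len(Q),np.percentile(Q[:,2],[5,30,50,70,95]).round(3))
yw=np.radians(-21.2);c=np.array([.599,.0285]);R=np.array([[np.cos(yw),-np.sin(yw)],[np.sin(yw),np.cos(yw)]])
for lo,hi in [(.064,.076),(.03,.045)]:
    k=Q[(Q[:,2]>lo)&(Q[:,2]<hi)];l=(k[:,:2]-c)@R
    print(len(k),np.percentile(l,[3,50,97],axis=0).round(4).tolist(),k[:,:2].mean(0))
m=cv2.inRange(hsv,(0,150,60),(6,255,255))>0;m[120:]=0;m[:70]=0;Q=P[m];Q=Q[Q[:,2]>.085];print("pin",len(Q),Q.mean(0),np.median(Q[:,2]))
bl=(hsv[...,2]<45);bl[:140]=0;bl[185:]=0;bl[:,:175]=0;bl[:,305:]=0
Q=P[bl];Q=Q[(Q[:,2]>.027)&(Q[:,2]<.042)];l=(Q[:,:2]-c)@R;print("track",len(Q),np.percentile(l,[1,50,99],axis=0).round(4).tolist(),cv2.minAreaRect((Q[:,:2]*1000).astype(np.float32)))
E
```

```text
1061 [0.031 0.036 0.037 0.069 0.071]
463 [[-0.0881, -0.0168], [-0.0737, -0.0092], [-0.0601, -0.0019]] [0.52672826 0.04653169]
512 [[-0.0888, -0.0267], [-0.0726, -0.0088], [-0.0597, 0.0081]] [0.52763727 0.04632494]
pin 723 [0.59896624 0.0276008  0.09326847] 0.09284819300820096
track 135 [[-0.0715, 0.0117], [-0.0671, 0.0284], [-0.0579, 0.0549]] ((548.9161987304688, 82.98332977294922), (48.04050827026367, 13.217941284179688), 77.313232421875)
```

```bash
python3 - <<'E'
from h import *
yw=np.radians(-21.2);ya=np.array([-np.sin(yw),np.cos(yw),0]);g=np.array([.5260,.0463,.050])
move_l(g+[0,0,.06],.25,q(yw));move_l(g,.12);close()
s=state();print(s["finger_gap"],s["finger_force"],s["ee_pos"],s["ft_force"]);s0=s["ee_pos"];f0=s["ft_force"]
p=np.array([g[0],g[1],g[2]])+.036*ya;move_l(p,.12)
for k in range(10):
    s=state();print(k,(s["ee_pos"]-s0)@ya,((s["ft_force"]-f0)@ya).round(2),s["finger_gap"])
    if (s["ft_force"]-f0)@ya<-12: break
    p=p+.0015*ya;move_l(p,.03);hold(.05)
i=shot("wrist");cv2.imwrite("pics/w2.png",i["frame"])
gripper_open();move_l(state()["ee_pos"]+[0,0,.14],.3)
i=shot("wrist");P=cloud(i);hsv=cv2.cvtColor(i["frame"],cv2.COLOR_BGR2HSV)
m=cv2.inRange(hsv,(20,100,60),(35,255,255))>0;Q=P[m];Q=Q[(Q[:,2]>.064)&(Q[:,2]<.076)]
R=np.array([[np.cos(yw),-np.sin(yw)],[np.sin(yw),np.cos(yw)]]);l=(Q[:,:2]-[.599,.028])@R
print(len(Q),np.percentile(l,[3,50,97],axis=0).round(4).tolist());cv2.imwrite("pics/w3.png",i["frame"]);print(state()["time"])
E
```

```text
0.015870265565136668 29.874165952205658 [0.5260496  0.04657699 0.04997074] [ 0.84230077  1.74188677 -0.30705385]
0 0.03673149980882495 1.09 0.016048418822914707
1 0.03706457739525722 -2.09 0.015997852654312465
2 0.03801651710409631 -3.8 0.016035818427044424
3 0.03935798550694652 -3.62 0.01616128700303647
4 0.04078600893967814 -4.38 0.015725964121542264
5 0.04227315691075493 -4.82 0.015888612164595337
6 0.043769231008579816 -4.29 0.01611958314513954
7 0.04524492401724177 -4.82 0.016097743000947934
8 0.04640963745074394 -5.95 0.01586156398308441
9 0.046512870093246936 -10.35 0.0161455987509763
663 [[-0.0871, 0.0287], [-0.0722, 0.0363], [-0.0587, 0.0438]]
10.525
```

View pics/w3.png

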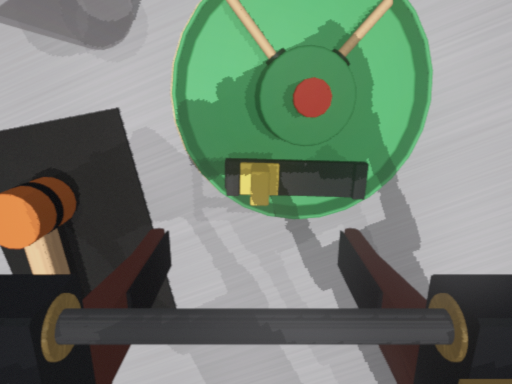

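The gate stalled against its left stop: the grip is at (260,180), flush with the left end block, and local y is 0.036. Next is the mallet.

```bash
python3 - <<'E'
from h import *
import pickle
yw=np.radians(-15.2);d=np.array([np.cos(yw),np.sin(yw)])
hd=np.array([.593,.3035]);g=hd-.05*d
move_to([*(g-.01*d),.25],q(yw))
i=shot("wrist");pickle.dump(i,open("w4.pkl","wb"));cv2.imwrite("pics/w4.png",i["frame"]);P=cloud(i);hsv=cv2.cvtColor(i["frame"],cv2.COLOR_BGR2HSV)
m=cv2.inRange(hsv,(5,60,60),(25,255,255))>0
def sel(lo,hi):
    Q=P[m];Q=Q[(Q[:,2]>lo)&(Q[:,2]<hi)&(abs(Q[:,:2]-hd).max(1)<.2)];return Q
H=sel(.062,.075);h2=H[:,:2];print("head",len(H),np.median(H,0),cv2.minEnclosingCircle((h2*1000).astype(np.float32)))
W=sel(.044,.054);w=W[:,:2];l=(w-hd)@np.array([[d[0],-d[1]],[d[1],d[0]]]);k=(l[:,0]<-.03)&(l[:,0]>-.16)&(abs(l[:,1])<.03)
print("handle",k.sum(),np.percentile(l[k],[2,50,98],axis=0).round(4).tolist())
if k.sum()>30: 
    pf=np.polyfit(l[k,0],l[k,1],1);print("slope deg",np.degrees(np.arctan(pf[0])),"offset at -.05",np.polyval(pf,-.05))
print(state()["time"])
E
```

```text
head 2275 [0.59454636 0.3024768  0.06747966] ((593.8619995117188, 302.5426940917969), 25.844818115234375)
handle 2068 [[-0.1451, -0.0115], [-0.0855, -0.0006], [-0.0322, 0.0095]]
slope deg 0.38482767772557913 offset at -.05 -0.0008071632351347954
11.5
```

View pics/w4.png

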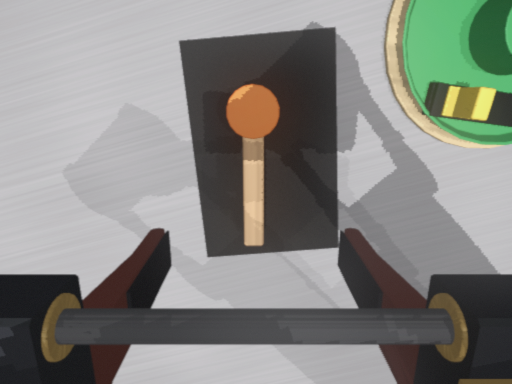

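The orange head is at (253,111) and the handle runs straight down to (254,245) on the mat; this matches the depth fit. I grasp it, lift it and bring it over the pin.

```bash
python3 - <<'E'
from h import *
yw=np.radians(-14.9);d=np.array([np.cos(yw),np.sin(yw)])
hd=np.array([.5939,.3025]);g=hd-.05*d;pin=np.array([.599,.028])
move_l([*g,.09],.25,q(yw));move_l([*g,.025],.12);close()
s=state();print(s["finger_gap"],s["finger_force"],s["ee_pos"],s["ft_force"])
move_l([*g,.17],.2);print(state()["ft_force"],state()["moment"])
t=pin-.05*d;move_l([*t,.17],.3)
s=state();print(s["finger_gap"],s["ee_pos"]-[*t,.17],s["ft_force"],s["time"])
b=shot("side");P=cloud(b);hsv=cv2.cvtColor(b["frame"],cv2.COLOR_BGR2HSV)
m=cv2.inRange(hsv,(10,180,60),(17,255,255))>0;Q=P[m];print(len(Q),np.percentile(Q,[2,50,98],axis=0).round(4).tolist())
m=(cv2.inRange(hsv,(0,180,60),(5,255,255))>0);m[:,330:]=0;Q=P[m];print("red",len(Q),np.percentile(Q,[2,50,98],axis=0).round(4).tolist())
cv2.imwrite("pics/s2.png",cv2.resize(b["frame"][100:290,130:384],(800,598)))
E
```

```text
0.02181732027341818 29.939035177230835 [0.54552828 0.31542406 0.02495644] [-0.568889    0.05305906 -0.70942589]
[ 0.73318394  0.37296305 -3.80143213] [ 0.07301679  0.17896475 -0.09514065]
0.021797728216742144 [-0.00023479  0.00092013 -0.00041069] [ 0.00344037  0.27593546 -3.27938231] 15.95
368 [[0.5756, 0.0017, 0.1553], [0.5944, 0.0078, 0.1977], [0.6165, 0.0379, 0.213]]
red 40 [[0.5206, -0.1405, 0.0913], [0.5983, 0.0213, 0.0932], [0.61, 0.0341, 0.2014]]
```

View pics/s2.png

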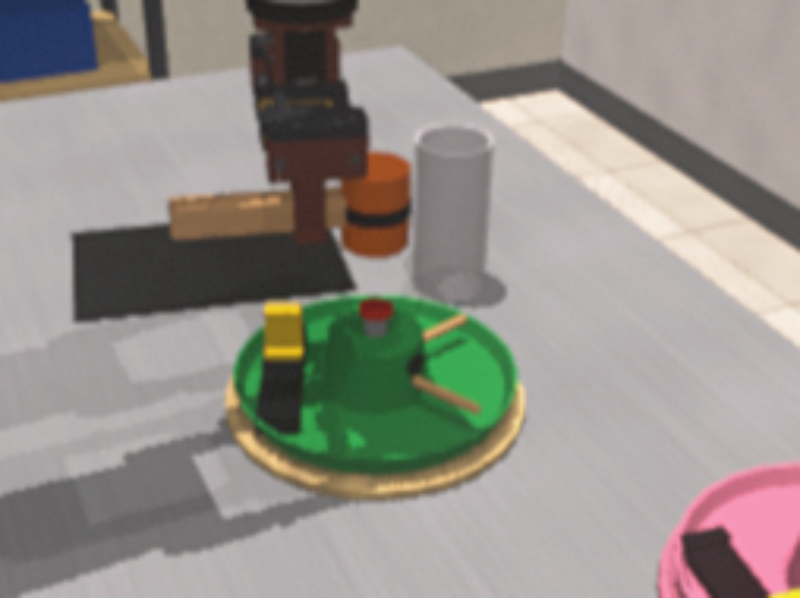

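The mallet is level and its head, at (376,205), is directly over the pin at (377,310). Now I strike.

```bash
python3 - <<'E'
from h import *
yw=np.radians(-14.9);d=np.array([np.cos(yw),np.sin(yw)]);pin=np.array([.599,.028]);t=pin-.05*d
def look():
    b=shot("side");P=cloud(b);hsv=cv2.cvtColor(b["frame"],cv2.COLOR_BGR2HSV)
    m=(cv2.inRange(hsv,(0,180,60),(5,255,255))>0);m[:,:230]=0;m[:,270:]=0;m[:190]=0;Q=P[m];return b,len(Q),np.median(Q,0).round(4)
move_l([*t,.155],.15)
for z in (.104,.095,.094):
    move_l([*t,z],.28);s=state();print(z,s["ee_pos"][2],s["ft_force"],s["moment"])
    move_l([*t,.155],.2);b,n,p=look();print(n,p,state()["time"])
    if z<.1 and p[2]<.0785: break
cv2.imwrite("pics/s3.png",cv2.resize(b["frame"][100:290,130:384],(800,598)))
E
```

```text
0.104 0.10348718795288317 [-0.68055305 -0.60755035 -2.86908302] [ 0.12967331  0.13289693 -0.00019911]
44 [0.5991 0.0241 0.0784] 17.0417
0.095 0.09308443206865116 [ 0.05813205 -0.52552888 -2.6780756 ] [ 0.08198528  0.14613673 -0.02054027]
44 [0.5993 0.0239 0.0753] 17.9083
```

View pics/s3.png

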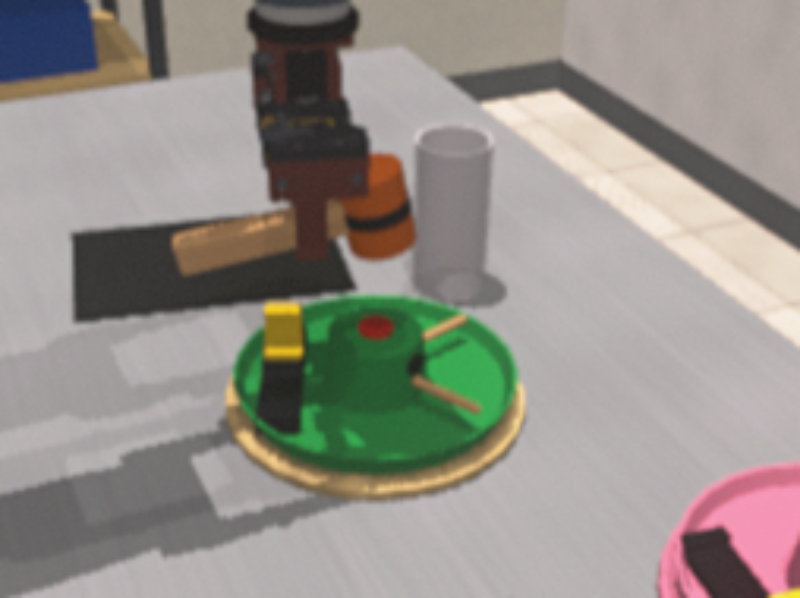

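The red head sits on the hub with no shaft visible. The mallet has turned a little in the grip, with its handle end low. I measure that tilt and check the pin against the hub height.

```bash
python3 - <<'E'
from h import *
yw=np.radians(-14.9);d=np.array([np.cos(yw),np.sin(yw)]);pin=np.array([.599,.028])
b=shot("side");P=cloud(b);hsv=cv2.cvtColor(b["frame"],cv2.COLOR_BGR2HSV)
g=(cv2.inRange(hsv,(45,100,30),(80,255,255))>0);Q=P[g];r=np.linalg.norm(Q[:,:2]-pin,axis=1);k=Q[(r<.034)&(r>.018)&(Q[:,2]>.06)];print("hub",len(k),np.median(k[:,2]))
w=(cv2.inRange(hsv,(8,40,60),(22,200,255))>0);Q=P[w];s=(Q[:,:2]-pin)@d;o=(Q[:,:2]-pin)@[-d[1],d[0]]
k=(s<-.025)&(s>-.16)&(abs(o)<.03)&(Q[:,2]>.1);s=s[k];z=Q[k,2];print(k.sum(),s.min(),s.max())
for h in range(-150,-20,15):
    j=(s*1000>h)&(s*1000<h+15)
    if j.sum()>4: print(h,j.sum(),np.percentile(z[j],[5,50,95]).round(4))
m=cv2.inRange(hsv,(10,180,60),(17,255,255))>0;Q=P[m];s=(Q[:,:2]-pin)@d;print("head",len(Q),np.percentile(Q[:,2],[2,98]))
E
```

```text
hub 215 0.069704779991186
839 -0.15798892027387662 -0.02561352895011439
-150 89 [0.1407 0.1602 0.4916]
-135 106 [0.1422 0.1596 0.4897]
-120 96 [0.1448 0.1629 0.4857]
-105 115 [0.1487 0.1681 0.5113]
-90 194 [0.1539 0.2483 0.52  ]
-75 128 [0.1546 0.1753 0.4548]
-60 17 [0.1677 0.2546 0.2619]
-45 57 [0.1612 0.1782 0.2602]
-30 29 [0.1633 0.181  0.3793]
head 316 [0.15163822 0.21236618]
```

The pin head is 5.6 mm above the hub (nominal 6), so it is home. The tilt is about 0.2 rad. I level the mallet by tilting the wrist and place it back on the mat.

```bash
python3 - <<'E'
from h import *
from scipy.spatial.transform import Rotation as Ro
yw=np.radians(-14.9);d=np.array([np.cos(yw),np.sin(yw),0]);n=np.array([-d[1],d[0],0])
R=Ro.from_rotvec(.2*n)*Ro.from_quat(q(yw),scalar_first=True);Q=R.as_quat(scalar_first=True).tolist();tz=R.apply([0,0,1])
T=lambda G:np.array(G)+.011*tz
pin=np.array([.599,.028,0]);hd=np.array([.585,.3025,0])
a=pin-.05*d;g=hd-.05*d
move_l(T(a+[0,0,.18]),.15,Q);move_l(T(g+[0,0,.18]),.25)
move_l(T(g+[0,0,.055]),.15);hold(.2);f0=state()["ft_force"][2]
z=.046
while z>.033:
    move_l(T(g+[0,0,z]),.04);hold(.1);f=state()["ft_force"][2]-f0;print(round(z,4),round(f,2))
    if f>2.5: break
    z-=.0015
b=shot("side");cv2.imwrite("pics/s4.png",cv2.resize(b["frame"][100:290,130:384],(800,598)))
print(state()["finger_gap"],state()["time"])
E
```

```text
0.046 -0.02
0.0445 -0.85
0.043 0.02
0.0415 0.71
0.04 0.62
0.0385 -0.27
0.037 -0.56
0.0355 -0.58
0.034 -0.47
0.0219371075104375 24.0667
```

View pics/s4.png

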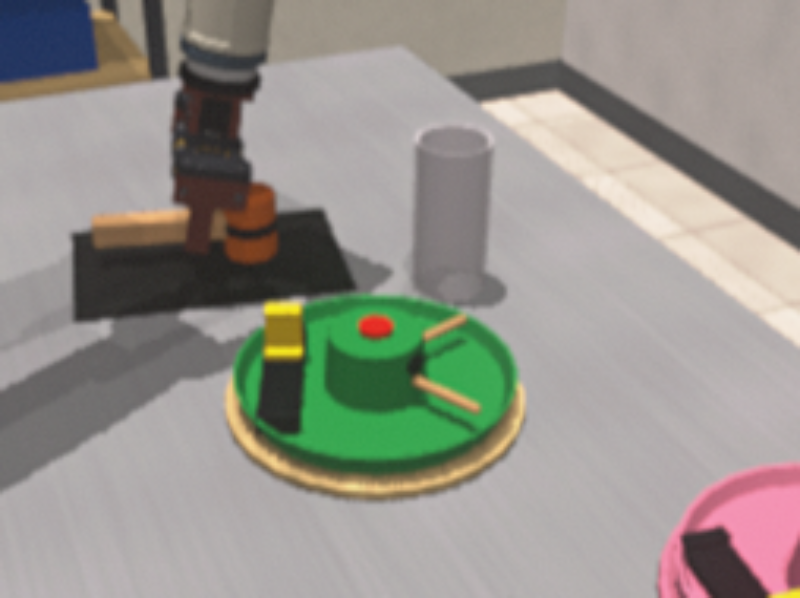

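The mallet is level over the mat, with its head at (250,225), but it has not touched yet. I lower it further, release, retreat and check.

```bash
python3 - <<'E'
from h import *
s=state();p=np.array(s["ee_pos"]);f0=s["ft_force"][2]
for k in range(5):
    p=p-[0,0,.0013];move_l(p,.04);hold(.12);f=state()["ft_force"][2]-f0;print(k,p[2].round(4),round(f,2))
    if f>2.: break
gripper_open();hold(.3)
w=np.array(state()["ee_rot"]);from scipy.spatial.transform import Rotation as Ro
tz=Ro.from_quat(w,scalar_first=True).apply([0,0,1]);move_l(p-.1*tz,.1);move_l(p-.2*tz,.2);hold(.5)
i=shot("wrist");b=shot("side");P=cloud(i);hsv=cv2.cvtColor(i["frame"],cv2.COLOR_BGR2HSV)
m=cv2.inRange(hsv,(5,60,60),(25,255,255))>0;Q=P[m];Q=Q[(Q[:,2]>.06)&(Q[:,2]<.09)&(Q[:,1]>.2)];print("head top",len(Q),np.median(Q,0),np.percentile(Q[:,2],[5,95]))
A=np.c_[Q[:,:2]-Q[:,:2].mean(0),np.ones(len(Q))];print("slope",np.linalg.lstsq(A,Q[:,2],rcond=None)[0])
cv2.imwrite("pics/s5.png",np.hstack([cv2.resize(b["frame"],(400,300)),cv2.resize(i["frame"],(400,300))]));print(state()["time"],state()["finger_gap"])
E
```

```text
0 0.022 7.78
head top 2675 [0.58711009 0.30124007 0.0674103 ] [0.06600247 0.06853278]
slope [-0.01649999  0.00614014  0.06729404]
28.2417 0.08761996757809597
```

View pics/s5.png

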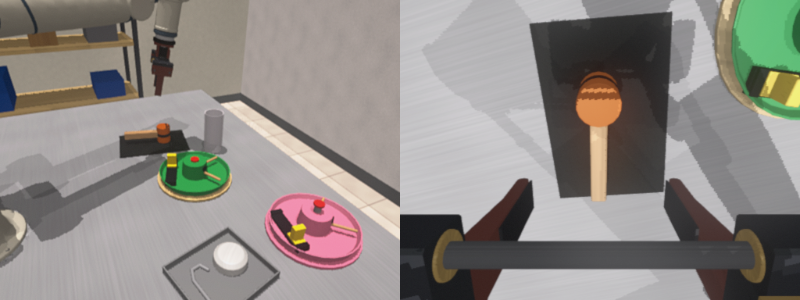

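The mallet stands upright on the mat: its head top is level at 67 mm, at (600,100) in the wrist half. The pin is home, the gate is closed and the bystanders are untouched.

```bash
python3 -c "
from bench import *
print(job_done())"
```

```text
the job is handed in; nothing more can be done
None
```

I handed the job in at about 28 s: the gate is closed, the pin was struck home in two brisk blows, the mallet stands upright on the mat, and the tube, cap and hanger hook were left alone; the hand-in returned no verdict.

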